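# Set the nozzle and hold the gauge arm at its mark

## Task

On the nozzle setting jig, turn the nozzle by its black wing grip until the notch in its flange faces the orange line on the socket, so that it points straight at the gauge blade. Then pinch the head of the telescoping gauge arm so that the yellow lock button is squeezed in, draw the arm out until its red pointer stands level with the orange set clip on the scale, and finish while holding it there with the button still squeezed (let go and it springs back). Leave the spanner, the bottle and the jar where they are.

Things in the scene. Friction and masses are not known exactly. Their poses are not given: they have to be found in the camera images.
- nozzle_grip (a point): centre of the nozzle's black wing grip, a bar 40 long, 12 thick, 24 mm high (top 126, underside 102 mm above the bench), on the nozzle's upright turning axis. x runs along the bar, away from the notch, z up. Below it a brass collar 26 mm in diameter reaches down to the flange.
- notch (a point): middle of the open notch in the nozzle's steel flange, 27 mm from the turning axis. The flange is 80 mm in diameter, top 80 mm above the bench; the notch is 14 mm wide, about 29 mm deep, orange stripes along its edges. The fixed slate-blue socket below it (110 mm in diameter, top 50 mm up) has the orange line, on the side towards the gauge arm.
- nozzle (a joint): angle of the nozzle about its upright axis, rad, growing counterclockwise seen from above; 0 when the notch faces the orange line and the gauge blade (the bar is then parallel to the gauge arm). Starts between 0.5 and 1.3. Turns stiffly (about 0.08 N m), stays where it is left; stops at -0.7 and 1.7.
- gauge_arm: the telescoping arm's moving part; origin at the centre of its slate-blue grip head, 60 long (x), 34 wide (y), 40 mm high, 75 mm above the bench. x: level, the way it draws out, towards the nozzle axis (230 mm ahead at home); z up. A spring pulls it home with 3 to 4 N; unless the button is squeezed a pin locks it there. The fixed dark sleeve begins 31 mm behind the origin.
- blade_tip (a point): tip of the arm's steel gauge blade (4 mm wide, 10 mm high), 130 mm ahead (+x) of the head's origin. It enters the nozzle's notch from 60 mm of travel and meets the nozzle's core at about 91 mm. It cannot pass the flange where there is no notch.
- lock_button (a joint): travel of the yellow lock button, m: 0 out, 0.005 fully in. It is on the head's +y side at the origin's height and x: a cap 30 long (x), 26 mm high, its face 23 mm from the origin (18 mm when fully in). Pressed towards -y by pinching the head across y (the other side is flat, 17 mm from the origin). 4 N to start, 7 N fully in; the arm is free from 4 mm on; springs out when let go.
- index (a point): foot of the arm's red pointer, 50 mm ahead (+x) and 50 mm to -y of the head's origin, 40 mm below it; it moves with the arm just above the white scale. Its axes are parallel to the arm's.
- set_clip: the orange clip fixed on the white scale, 4 mm wide (x), 18 mm long (y), 6 mm high, origin at the centre of its underside, on the scale's top 30 mm above the bench; x parallel to the arm's x. The pointer is at the mark when pointer and clip have the same position along this x; the clip stands 64 to 88 mm ahead of the pointer at the start.
- spanner: steel spanner 150 mm long lying on the bench beside the jig; leave alone
- solvent_bottle: clear bottle with blue cap, 60 mm in diameter, 120 mm high, origin under its foot; leave alone
- amber_jar: amber jar with white cap, 56 mm in diameter, 75 mm high, origin under its foot; leave alone

How it is judged:
By the outcome, as a careful person would: the job done as asked, in the order asked, and still so for the second after the job is handed in, while the arm keeps its last pose, push and grip.
It also fails if it takes over 45 s, if anything falls off the work surface, if the arm or the gripper's body presses on something with over 40 N, if the wrist force passes 120 N, or if a joint passes its speed limit or range.

## Robot

A 6-joint arm with a two-finger parallel gripper is mounted at the origin on the work surface. World frame = base frame: x ahead of the robot, y to its left, z up, the work surface at z = 0. Lengths are in m, angles in rad, forces in N, time in s.
With the tool pointing down it reaches from about 0.225 to 0.875 m from the base axis. Payload 3.4 kg.
Tool frame: the origin (TCP) lies on the mounting face of the last link; the fingertips stand 173 mm ahead of it and the grasp point (between the pads) lies 155 mm ahead of it; y points along the fingers, x is the direction in which the jaws open and shut, and the axes are right-handed (so a half turn about y gives the same grasp; the last joint's range is limited). The gripper opens to 85 mm and grips with 20 to 120 N. Pads are 22 mm wide; open, the fingers measure 114 mm over their backs; the gripper's body (76 mm by 85 mm) begins 54 mm behind the grasp point. The pads swing forward as they close: fully open they stand 13 mm farther back than shut.
Start: joints at [-1.402, 0.276, 1.505, -0, 1.361, -0.121], TCP at [0.164, -0.551, 0.405] pointing down, gripper open.
Joint ranges: [-2.89, 2.89], [-0.75, 2.08], [0.22, 2.7], [-1.18, 4.32], [0.11, 2.71], [-2.7, 2.7]. Speed limits (rad/s): [2.57, 2.57, 3.14, 3.14, 3.14, 3.14].

## Interface

Orientations are given as a unit quaternion [w, x, y, z].
In Python, from rig import manip, vision, ticket gives the robot as it stands.
- The arm moves only by the tool arm_command, never from a script. Its argument "increments" is one flat list of numbers, 7 for each row, row after row: the turn, a rotation vector about the tool's x, y, z in rad, then the shift along the tool's x, y, z in cm, then the closure, from 0 (fully open) to 1 (shut). In form: [wx, wy, wz, tx, ty, tz, hand, wx, wy, wz, tx, ty, tz, hand, ...]. A call has 1 to 8 rows; each row shifts and turns the commanded pose from where the row before left it, along the tool's axes as they then stand; what a row does not reach is not made up. A row lasts 1/8 s, in which the tool goes at most 62.5 mm and 10.7 degrees, less where a joint would pass 70% of its speed; a pose out of reach is approached as far as the arm can. A call is refused whole if a number of a shift passes 6.25 or a number of a turn 0.188, either way. A call with a gripper value outside its range is refused whole. The fingers move at their own pace and stop on an object; "grip_force" is the grip in N (left out, the last holds). Time passes only in rows, so rows that do not move let the fingers close. It gives the time, the measured TCP pose, the force and the opening at its end, in the units of the state.
- manip.get_state(): the state, without advancing time (a new reading comes with each control period).
- vision.get_image(name): name is "side" or "top" or "wrist"; returns the picture (384x512x3 uint8, red, green, blue); there is no depth.
- vision.camera_params(name): a dict with "vfov" (degrees; the focal length in pixels is half the picture's height over the tangent of half this angle, whatever the lens; pixels are square), "cx", "cy" (the principal point, pixels), "R" (3x3) and "t" (3): a world point X has camera coordinates R X + t. Camera axes: x right, y down, z forward; pixel columns grow to the right and rows downward; lengths in m; the calibration is good to about 2 mm. A picture is of the moment at which its call begins: read the wrist's pose just before it. camera_params takes no time and is no camera call; for the wrist camera it gives the pose at the moment of the call.
- ticket.sign_off(): hands the job in, once; it reports no verdict.
The state is a dict: "clock": time; "qpos": joint angles; "qd": joint speeds; "effort": joint torques, N m; "position": TCP position; "ee_rot": TCP orientation; "contact_force": force on the tool from outside, world axes, zero at the start; "moment": the same for the moment, N m; "width": finger opening in m.
Only numpy, scipy, OpenCV 4.12 (cv2) and the standard library are available. Lean on these libraries where they do the work, as an engineer would, in place of code of your own. Each camera call takes 0.05 s, during which the arm holds its last target.

## Working session

There is one attempt and no reset: what is moved stays moved. The work goes in short steps, Python scripts to look and compute and a tool call to move; the robot and the scene stay as the last step left them, time stands still between calls to the robot, and variables do not carry over. Pictures are saved under pics/ and viewed, and the job is handed in when it is done.

Besides the shell and the picture viewer there is one more tool, called after "Call:" as name(argument=value, ...), one argument or row to a line, values as JSON. arm_command: Moves the arm, as the interface text tells. Its arguments: {"type":"object","properties":{"increments":{"type":"array"},"grip_force":{"type":"number"}},"required":["increments"]}

```bash
mkdir -p pics; python3 - <<'E'
from rig import manip, vision
import cv2
print(manip.get_state())
for n in ["top","side","wrist"]:
    p=vision.camera_params(n); print(n,p)
    im=vision.get_image(n); cv2.imwrite(f"pics/{n}0.png",im[:,:,::-1])
E
```

```text
{'clock': 0.0, 'qpos': array([-1.40201733e+00,  2.76565968e-01,  1.50614263e+00, -7.01427878e-06,
        1.36074068e+00, -1.21001808e-01]), 'qd': array([-9.76293386e-05, -1.19338051e-03,  3.69380552e-04,  8.65150080e-04,
        1.31893474e-03, -1.27328609e-03]), 'effort': array([-3.50096871e-04, -4.16777837e+01, -2.45807630e+01, -1.67265230e-04,
        1.11022219e-02, -5.68132293e-06]), 'position': array([ 0.16425514, -0.55079854,  0.40385221]), 'ee_rot': array([ 0.56740411, -0.56650174,  0.42304506, -0.4220915 ]), 'contact_force': array([ 0.70677204, -0.22398541,  0.00796588]), 'moment': array([-0.02165334,  0.03042866, -0.01879684]), 'width': 0.08547849563699518}
top {'vfov': 47.43516909357384, 'cx': 258.81645565597324, 'cy': 189.94123039820147, 'R': array([[-0.02377018, -0.99941565, -0.02456278],
       [-0.98752561,  0.02729866, -0.15507404],
       [ 0.15565395,  0.02057024, -0.98759744]]), 't': array([0.0416078 , 0.59954066, 0.99789191])}
side {'vfov': 43.367540339365775, 'cx': 260.85367707584174, 'cy': 193.04952754063956, 'R': array([[-0.97251627, -0.23269699, -0.00801337],
       [-0.15574832,  0.67573469, -0.72050335],
       [ 0.17307387, -0.69945317, -0.69340515]]), 't': array([0.56108145, 0.14908909, 1.12999946])}
wrist {'vfov': 62.202851983652586, 'cx': 251.79525534247068, 'cy': 192.4984716218548, 'R': array([[ 0.28542778, -0.95839965, -0.00104631],
       [-0.91526398, -0.27290476,  0.29633568],
       [-0.28429355, -0.08362478, -0.95508328]]), 't': array([-0.57424067, -0.03882955,  0.3791262 ])}
```

View pics/top0.png

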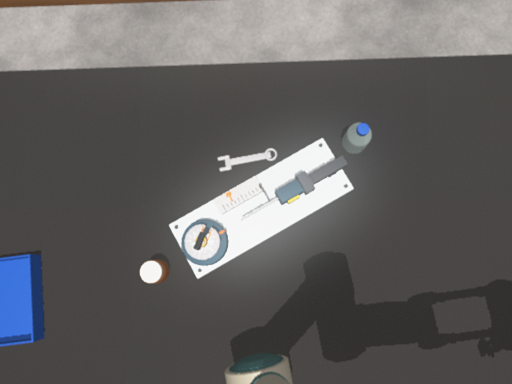

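View pics/side0.png

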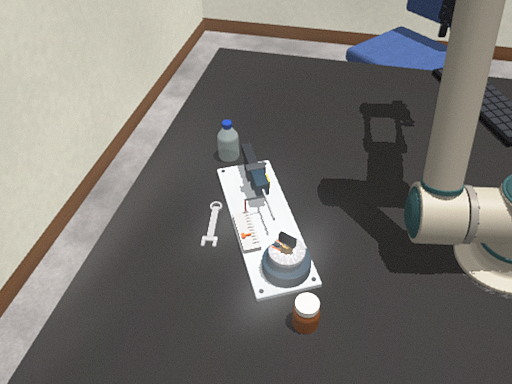

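View pics/wrist0.png

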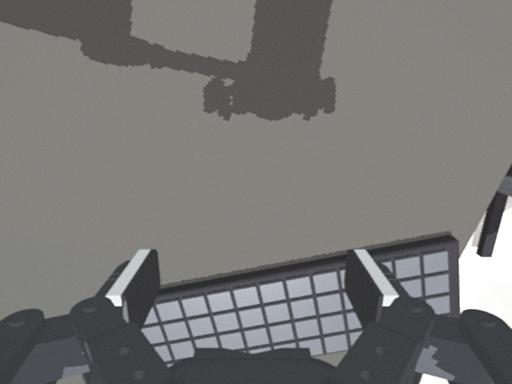

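The top view shows the board centred near (262,207), the nozzle at (205,241) and the head at (290,190). The side view shows the same board, with the nozzle at (287,255) and the head at (257,180). I'll zoom in on both.

```bash
python3 - <<'E'
import cv2
a=cv2.imread("pics/top0.png")[130:290,150:370]; cv2.imwrite("pics/top0z.png",cv2.resize(a,None,fx=3.6,fy=3.6,interpolation=cv2.INTER_CUBIC))
a=cv2.imread("pics/side0.png")[135:305,190:340]; cv2.imwrite("pics/side0z.png",cv2.resize(a,None,fx=3.5,fy=3.5,interpolation=cv2.INTER_CUBIC))
E
```

```text
(no output)
```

View pics/top0z.png

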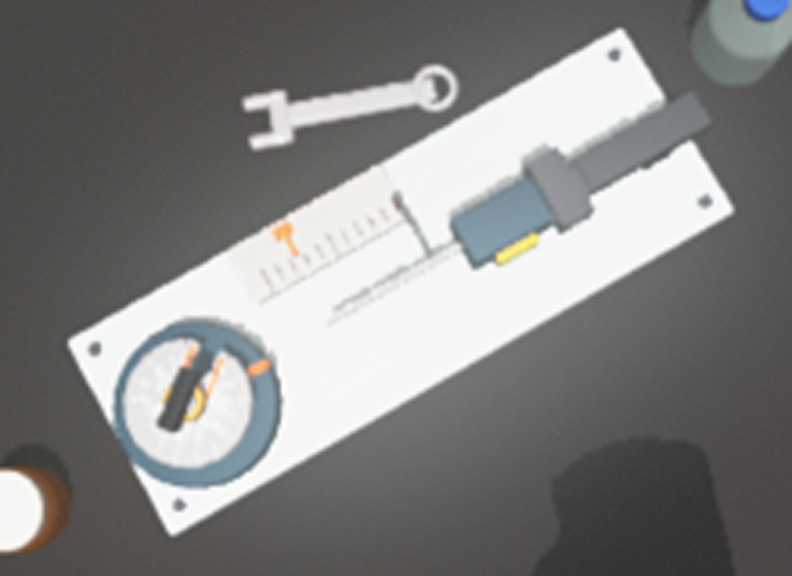

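View pics/side0z.png

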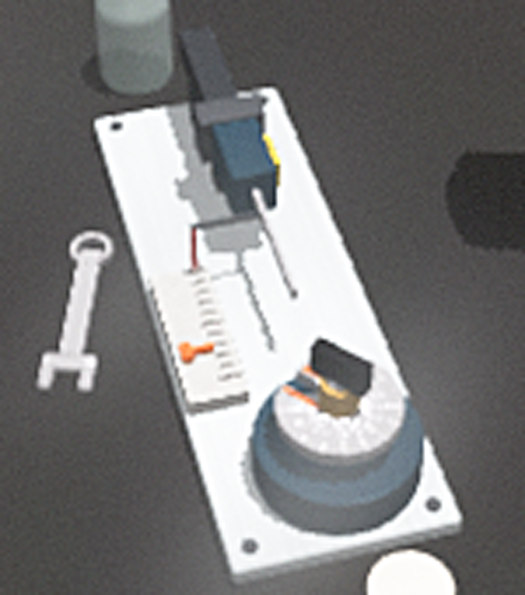

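The top crop shows the arm axis running from the head at about (505,222) to the nozzle at about (190,402) in zoomed pixels. The notch points up at (205,355) and the orange line is at (260,367). The clip is at (287,237) and the pointer foot at (397,198). I'll turn these into rough world positions.

```bash
cat > h.py <<'E'
import numpy as np, cv2
from rig import manip, vision
from scipy.spatial.transform import Rotation as Rn
def f(p): return 192/np.tan(np.radians(p["vfov"])/2)
def ray(p,uv):
    d=np.array([(uv[0]-p["cx"])/f(p),(uv[1]-p["cy"])/f(p),1.]); R=np.array(p["R"]); return -R.T@p["t"], R.T@d
def onz(p,uv,z):
    c,d=ray(p,uv); return c+d*(z-c[2])/d[2]
def tri(p1,u1,p2,u2):
    c1,d1=ray(p1,u1);c2,d2=ray(p2,u2)
    A=np.stack([d1,-d2],1); s=np.linalg.lstsq(A,c2-c1,rcond=None)[0]
    a,b=c1+d1*s[0],c2+d2*s[1]; return (a+b)/2,np.linalg.norm(a-b)
def proj(p,X):
    x=np.array(p["R"])@X+p["t"]; return np.array([p["cx"],p["cy"]])+f(p)*x[:2]/x[2]
def quat(s): q=s["ee_rot"]; return Rn.from_quat([q[1],q[2],q[3],q[0]])
E
python3 - <<'E'
from h import *
np.set_printoptions(precision=4,suppress=True)
p=vision.camera_params("top"); s=vision.camera_params("side"); w=vision.camera_params("wrist")
Z=lambda x,y:(x/3.6+150,y/3.6+130)
S=lambda x,y:(x/3.5+190,y/3.5+135)
im=cv2.imread("pics/top0.png"); hsv=cv2.cvtColor(im,cv2.COLOR_BGR2HSV)
for n,lo,hi in [("yellow",(22,120,120),(34,255,255)),("orange",(5,130,150),(18,255,255)),("blue",(95,60,50),(112,190,160))]:
    m=cv2.inRange(hsv,lo,hi); k,l,st,c=cv2.connectedComponentsWithStats(m)
    print(n,[(st[i],c[i]) for i in range(1,k) if st[i][4]>5 and 150<c[i][0]<370 and 130<c[i][1]<290])
for n,u,z in [("headtop",Z(503,222),.095),("flange c",Z(187,402),.08),("oline",Z(260,367),.05),("clip",Z(287,237),.036),("index",Z(398,200),.035),("bar a",Z(213,345),.126),("bar b",Z(170,425),.126),("blade tip",Z(332,312),.075),("blade root",Z(460,245),.08)]:
    print(n,onz(p,u,z))
print(tri(p,Z(287,237),s,S(190,350)),tri(p,Z(398,200),s,S(193,268)))
print("wristcam",-np.array(w["R"]).T@w["t"], w["R"][2])
st=manip.get_state(); print(quat(st).as_matrix())
E
```

```text
yellow [(array([288, 195,  11,   8,  22], dtype=int32), array([293.2273, 198.5909]))]
orange [(array([227, 193,   4,   3,   7], dtype=int32), array([228.4286, 193.8571])), (array([219, 231,   5,   3,   6], dtype=int32), array([220.8333, 232.    ]))]
blue [(array([357, 131,   8,   5,  15], dtype=int32), array([359.4667, 133.7333])), (array([182, 220,  39,  45, 185], dtype=int32), array([195.0919, 248.3622])), (array([208, 221,   2,   6,  11], dtype=int32), array([208.4545, 223.2727]))]
headtop [ 0.587 -0.045  0.095]
flange c [0.4795 0.1581 0.08  ]
oline [0.5023 0.1147 0.05  ]
clip [0.5897 0.0971 0.036 ]
index [0.613 0.022 0.035]
bar a [0.5116 0.135  0.126 ]
bar b [0.464  0.1613 0.126 ]
blade tip [0.5347 0.0654 0.075 ]
blade root [ 0.5751 -0.0178  0.08  ]
(array([0.5919, 0.0976, 0.0324]), np.float64(0.0033259884646484866)) (array([0.6126, 0.0219, 0.0315]), np.float64(0.0020154857053498254))
wristcam [ 0.2362 -0.5293  0.3731] [-0.2843 -0.0839 -0.9551]
[[ 0.2857 -0.0002  0.9583]
 [-0.9583  0.0014  0.2857]
 [-0.0014 -1.      0.0002]]
```

The geometry agrees with the spec: head to nozzle measures 0.2298 m against 0.230, and the pointer offset is within 5 mm. The nozzle angle comes out near 0.58 rad. Next I'll move the wrist camera over the jig to get finer numbers.

Call:
arm_command(
  increments=[0, 0, 0, -3.9, 0, 4.0, 0, 0, 0, 0, -3.9, 0, 4.0, 0, 0, 0, 0, -3.9, 0, 4.0, 0, 0, 0, 0, -3.9, 0, 4.0, 0, 0, 0, 0, -3.9, 0, 4.0, 0, 0, 0, 0, -3.9, 0, 4.0, 0, 0, 0, 0, -3.9, 0, 4.0, 0, 0, 0, 0, -3.9, 0, 4.0, 0],
)

```text
clock: 1.15
position: [0.3823, -0.1589, 0.4047]
ee_rot: [0.567, -0.567, 0.422, -0.423]
contact_force: [-0.1, 0.6, 0.7]
width: 0.0855
```

Call:
arm_command(
  increments=[0, 0, 0, -3.9, 0, 4.0, 0, 0, 0, 0, -3.9, 0, 4.0, 0, 0, -0.1, 0, -3.9, 0, 4.0, 0, 0, -0.1, 0, -3.9, 0, 4.0, 0, 0, 0, 0, 0, 0, 0, 0, 0, 0, 0, 0, 0, 0, 0],
)

```text
clock: 1.9
position: [0.4852, 0.0371, 0.4043]
ee_rot: [-0.606, 0.607, -0.364, 0.363]
contact_force: [0.2, -0.8, 0.1]
width: 0.0857
```

```bash
python3 - <<'E'
from h import *
import pickle
p=vision.camera_params("wrist"); im=vision.get_image("wrist"); s=manip.get_state()
print(s["clock"],s["position"],s["qpos"])
pickle.dump(p,open("w1.pkl","wb"))
cv2.imwrite("pics/w1.png",im[:,:,::-1]); cv2.imwrite("pics/w1z.png",cv2.resize(im[:,:,::-1],(800,600),interpolation=cv2.INTER_CUBIC))
E
```

```text
1.95 [0.48511666 0.03647189 0.40441925] [-6.77746605e-02  1.42516662e-01  1.68309967e+00 -8.56263912e-04
  1.31693584e+00  1.01420987e+00]
```

View pics/w1z.png

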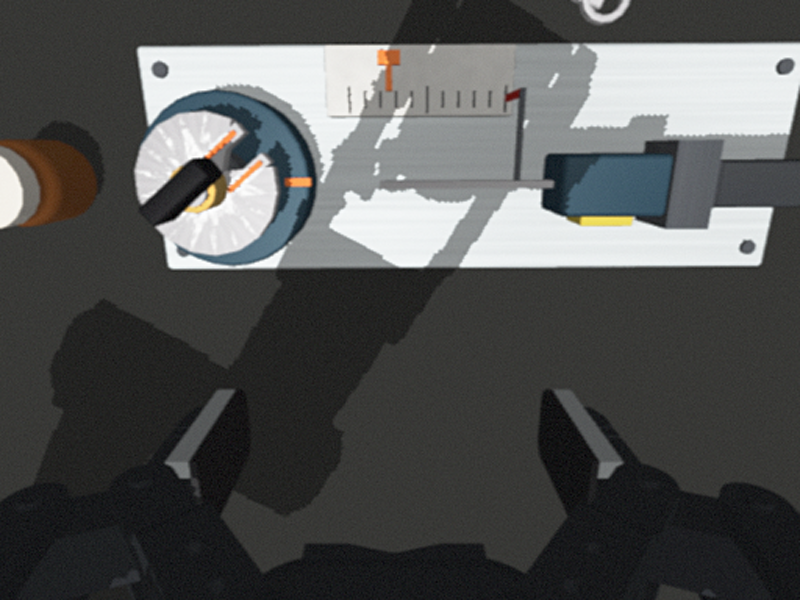

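The wrist view (zoomed 800x600) shows the blade line from (385,182) to (552,184) and the head's front top edge near x≈547. The stripes run (208,157)–(236,132) and (230,188)–(262,158), and the orange line is at (299,182). The clip is at (388,58), with a thin tail down to (388,90), and the red pointer is at (513,96). Now I'll measure each one on its own plane.

```bash
python3 - <<'E'
from h import *
import pickle
np.set_printoptions(precision=4,suppress=True)
p=pickle.load(open("w1.pkl","rb"));im=cv2.imread("pics/w1.png");hsv=cv2.cvtColor(im,cv2.COLOR_BGR2HSV)
m=cv2.inRange(hsv,(4,130,150),(20,255,255)); k,l,st,c=cv2.connectedComponentsWithStats(m)
for i in range(1,k):
    if st[i][4]>8:
        pts=np.argwhere(l==i)[:,::-1].astype(np.float32); r=cv2.minAreaRect(pts); print("orange",st[i],c[i],[np.round(x,1) for x in (r[0],r[1],r[2])])
        v=cv2.fitLine(pts,cv2.DIST_L2,0,.01,.01).ravel(); a=onz(p,v[2:]-8*v[:2],.08);b=onz(p,v[2:]+8*v[:2],.08);print("   z.08",onz(p,c[i],.08),"ang",np.degrees(np.arctan2(*(b-a)[1::-1])), "z.05",onz(p,c[i],.05), "z.036",onz(p,c[i],.036))
m=cv2.inRange(hsv,(0,130,60),(3,255,255))|cv2.inRange(hsv,(170,130,60),(180,255,255))
y=np.argwhere(m[:100]>0)[:,::-1]; print("red",y.tolist())
Z=lambda x,y:(x/1.5625,y/1.5625)
a=onz(p,Z(385,182),.08);b=onz(p,Z(552,184),.08);print("blade",a,b,np.degrees(np.arctan2(*(a-b)[1::-1])),np.linalg.norm(a-b))
for z in(.08,): print("flange extremes")
big=cv2.resize(im[20:180,60:500],None,fx=1.8,fy=1.8,interpolation=cv2.INTER_CUBIC)
cv2.imwrite("pics/w1n.png",cv2.resize(im[45:180,80:210],None,fx=4.4,fy=4.4,interpolation=cv2.INTER_CUBIC))
cv2.imwrite("pics/w1h.png",cv2.resize(im[15:170,300:480],None,fx=3.8,fy=3.8,interpolation=cv2.INTER_CUBIC))
E
```

```text
orange [242  32  14  26 178] [248.4607  40.4831] [array([248.5,  44.5]), array([25., 13.]), np.float64(90.0)]
   z.08 [0.5873 0.0947 0.08  ] ang 26.998261735698375 z.05 [0.591 0.097 0.05 ] z.036 [0.5927 0.0981 0.036 ]
orange [131  84  20  17  67] [141.2239  92.1642] [array([140.7,  92.8]), array([ 3.1, 24.1]), np.float64(47.3)]
   z.08 [0.5064 0.1585 0.08  ] ang -22.46520783464639 z.05 [0.5018 0.1673 0.05  ] z.036 [0.4996 0.1714 0.036 ]
orange [146 103  21  20  67] [156.3284 112.5821] [array([156.4, 112.5]), array([ 2.7, 26.9]), np.float64(48.2)]
   z.08 [0.4965 0.14   0.08  ] ang -22.026925796697995 z.05 [0.4909 0.1468 0.05  ] z.036 [0.4883 0.1501 0.036 ]
orange [183 114  16   5  78] [190.6923 116.    ] [array([190.5, 116. ]), array([ 4., 15.]), np.float64(90.0)]
   z.08 [0.5083 0.1116 0.08  ] ang -61.93043918157087 z.05 [0.5039 0.1156 0.05  ] z.036 [0.5018 0.1174 0.036 ]
orange [133 118   5  15  26] [135.5    123.6538] [array([135., 125.]), array([14.,  4.]), np.float64(90.0)]
   z.08 [0.4787 0.1528 0.08  ] ang 20.9889952382401 z.05 [0.4712 0.161  0.05  ] z.036 [0.4678 0.1648 0.036 ]
red [[330, 58], [331, 58], [332, 58], [328, 59], [329, 59], [330, 59], [331, 59], [325, 60], [326, 60], [327, 60], [328, 60], [329, 60], [330, 60], [331, 60], [324, 61], [325, 61], [326, 61], [327, 61], [328, 61], [329, 61], [330, 61], [331, 61], [324, 62], [325, 62], [326, 62], [327, 62], [328, 62], [329, 62], [330, 62], [324, 63], [325, 63], [326, 63], [327, 63], [324, 64]]
blade [0.5314 0.0672 0.08  ] [ 0.5757 -0.0181  0.08  ] 117.40052734767441 0.09613436987198062
flange extremes
```

View pics/w1n.png

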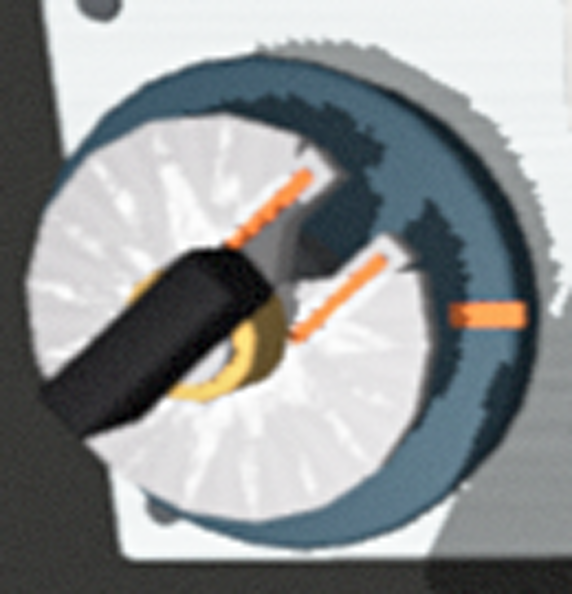

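View pics/w1h.png

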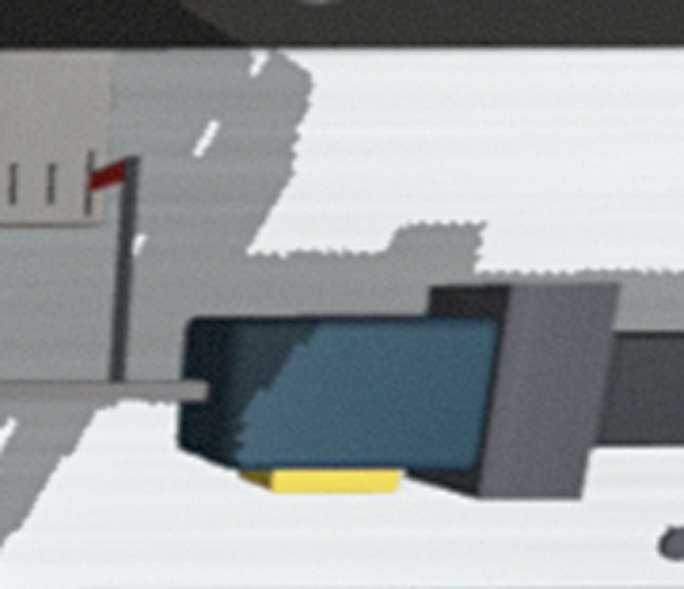

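```bash
python3 - <<'E'
from h import *
import pickle
np.set_printoptions(precision=4,suppress=True)
p=pickle.load(open("w1.pkl","rb"))
C=lambda x,y:(x/4.4+80,y/4.4+45); H=lambda x,y:(x/3.8+300,y/3.8+15)
P=[]
for q in [(27,290),(435,340),(215,113),(250,522),(45,395-190),(120,140),(395,430)]: P.append(onz(p,C(*q),.08)[:2])
P=np.array(P); A=np.c_[2*P,np.ones(len(P))]; s=np.linalg.lstsq(A,(P**2).sum(1),rcond=None)[0]; print("flange",s[:2],np.sqrt(s[2]+s[0]**2+s[1]**2))
for n,q,z in [("bar1",(190,248),.126),("bar2",(240,285),.126),("bar3",(48,385),.126),("bar4",(88,438),.126)]: print(n,onz(p,C(*q),z))
for n,q,z in [("h1",(240,318),.095),("h2",(500,318),.095),("h3",(475,468),.095),("h4",(240,466),.095),("btn l",(272,480),.085),("btn r",(400,480),.085),("foot",(90,183),.035),("blk l",(480,497),.1),("blk r",(582,497),.1)]: print(n,onz(p,H(*q),z))
clip=onz(p,(248.5,38),.036);foot=onz(p,H(90,183),.035)
for ang in (117.4,118): u=np.array([np.cos(np.radians(ang)),np.sin(np.radians(ang))]); print((clip-foot)[:2]@u, (s[:2]-foot[:2])@u)
print(clip)
c=s[:2]
print("notch",onz(p,(148.8,102.4),.08)[:2]-c)
E
```

```text
flange [0.4811 0.1572] 0.040625175562682914
bar1 [0.501  0.1544 0.126 ]
bar2 [0.4993 0.1447 0.126 ]
bar3 [0.4677 0.1679 0.126 ]
bar4 [0.4622 0.1585 0.126 ]
h1 [ 0.5914 -0.0121  0.095 ]
h2 [ 0.6184 -0.0628  0.095 ]
h3 [ 0.5893 -0.0781  0.095 ]
h4 [ 0.5644 -0.0304  0.095 ]
btn l [ 0.5656 -0.0427  0.085 ]
btn r [ 0.58   -0.0695  0.085 ]
foot [0.6098 0.023  0.035 ]
blk l [ 0.5839 -0.0804  0.1   ]
blk r [ 0.5947 -0.1008  0.1   ]
0.0744686433100142 0.17834635904039547
0.07423853761165045 0.17888648225082282
[0.5947 0.099  0.036 ]
notch [ 0.0204 -0.0079]
```

The numbers are consistent: flange radius 40.6 mm against 40, foot to axis 179 mm against 180, and the bar centre agrees with the flange centre. That gives the axis at (0.4815, 0.157), a nozzle angle of about 40°, arm direction 118.1°, and clip travel of about 74 mm. Next I'll go above the bar and turn the gripper to yaw 68°.

Call:
arm_command(
  increments=[0, 0, 0, -5.4, 0, 2.7, 0, 0, 0, 0, -5.4, 0, 2.7, 0, 0, -0.1745, 0, 0, 0, 0, 0, 0, -0.1745, 0, 0, 0, 0, 0, 0, -0.1745, 0, 0, 0, 0, 0, 0, -0.1745, 0, 0, 0, 0, 0, 0, -0.1745, 0, 0, 0, 0, 0, 0, -0.1745, 0, 0, 0, 0, 0],
)

```text
clock: 2.95
position: [0.4823, 0.1559, 0.4048]
ee_rot: [-0.707, 0.707, -0.011, 0.011]
contact_force: [-0.0, 0.0, -0.8]
width: 0.0853
```

Call:
arm_command(
  increments=[0, -0.1745, 0, 0, 1, 0, 0, 0, -0.1745, 0, 0, 1, 0, 0, 0, -0.1745, 0, 0, 1, 0, 0, 0, -0.1745, 0, 0, 1, 0, 0, 0, -0.1745, 0, 0, 1, 0, 0, 0, -0.1745, 0, 0, 1, 0, 0, 0, -0.1745, 0, 0, 1, 0, 0, 0, 0, 0, 0, 0, 0, 0],
)

```text
clock: 3.95
position: [0.4821, 0.1561, 0.3342]
ee_rot: [0.587, -0.587, -0.394, 0.395]
contact_force: [0.3, 0.8, -0.6]
width: 0.0855
```

```bash
cat > snap.py <<'E'
import sys,pickle
from h import *
np.set_printoptions(precision=4,suppress=True)
n=sys.argv[1]
p=vision.camera_params("wrist"); s=manip.get_state(); im=vision.get_image("wrist")
M=quat(s).as_matrix(); print(s["clock"],s["position"],s["qpos"],"yaw",np.degrees(np.arctan2(M[1,0],M[0,0])),"y",M[:,1],"F",s["contact_force"],s["moment"],s["width"])
pickle.dump(p,open(n+".pkl","wb")); cv2.imwrite(f"pics/{n}.png",im[:,:,::-1]); cv2.imwrite(f"pics/{n}z.png",cv2.resize(im[:,:,::-1],(800,600),interpolation=cv2.INTER_CUBIC))
E
python3 snap.py w2
```

```text
3.95 [0.4821 0.1561 0.3342] [ 0.176   0.2264  1.7597 -0.0005  1.1573 -1.0065] yaw 67.7594752563286 y [-0.0018 -0.0007 -1.    ] F [ 0.2643  0.8495 -0.6175] [-0.0403 -0.0145 -0.0572] 0.08545075699594835
```

View pics/w2z.png

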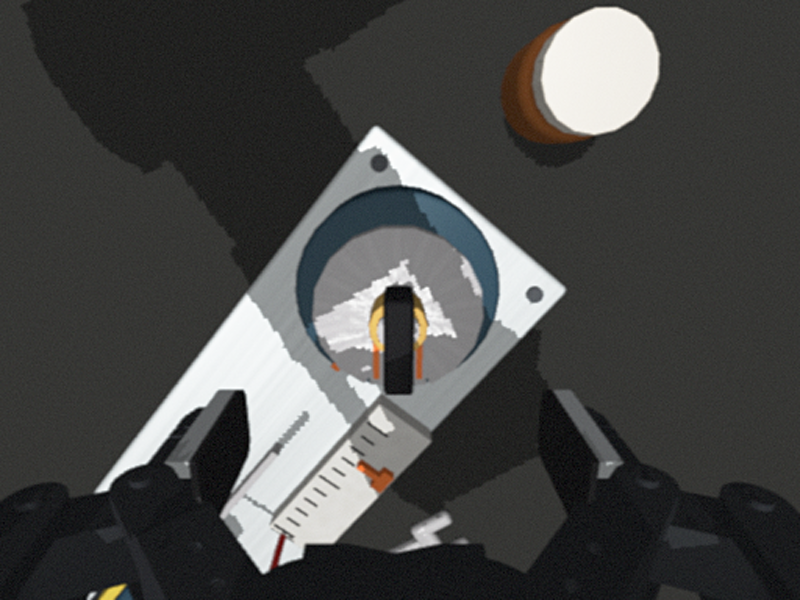

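The bar stands upright at column 398, midway between the fingers at about 393 and square to the jaws. I'll descend and grip.

Call:
arm_command(
  increments=[0, 0, 0, 0, 2.1, 0, 0, 0, 0, 0, 0, 2.1, 0, 0, 0, 0, 0, 0, 2.1, 0, 0, 0, 0, 0, 0, 0, 0, 0.5, 0, 0, 0, 0, 0, 0, 1, 0, 0, 0, 0, 0, 0, 1, 0, 0, 0, 0, 0, 0, 1, 0, 0, 0, 0, 0, 0, 1],
  grip_force=50,
)

```text
clock: 5.0
position: [0.4827, 0.1575, 0.273]
ee_rot: [-0.585, 0.587, 0.396, -0.395]
contact_force: [0.5, -2.0, 4.8]
width: 0.0214
```

```bash
python3 snap.py w3
```

```text
5.0 [0.4827 0.1575 0.273 ] [ 0.1788  0.2886  1.8467 -0.0014  1.0045 -1.0082] yaw 68.05030006313585 y [ 0.0019 -0.0008 -1.    ] F [ 0.4764 -2.0104  4.7681] [-0.3492  0.1586  0.0015] 0.021388009007536526
```

View pics/w3z.png

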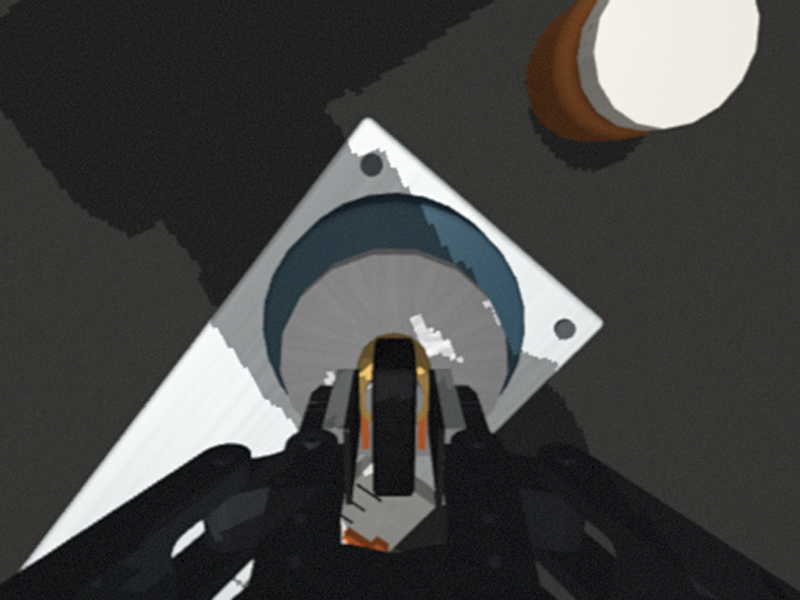

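The pads straddle the bar and still show a gap (opening 21 mm), so I'll give them more time.

Call:
arm_command(
  increments=[0, 0, 0, 0, 0, 0, 1, 0, 0, 0, 0, 0, 0, 1, 0, 0, 0, 0, 0, 0, 1],
)

```text
clock: 5.42
position: [0.4827, 0.1575, 0.2731]
ee_rot: [-0.585, 0.587, 0.396, -0.395]
contact_force: [-0.7, -1.5, 5.8]
width: 0.0216
```

It has stopped at 21 mm with an upward push, so the tips are probably on the brass collar. I'll open slightly, raise 7 mm and close again.

Call:
arm_command(
  increments=[0, 0, 0, 0, 0, 0, 0.6, 0, 0, 0, 0, -0.7, 0, 0.6, 0, 0, 0, 0, 0, 0, 1, 0, 0, 0, 0, 0, 0, 1, 0, 0, 0, 0, 0, 0, 1, 0, 0, 0, 0, 0, 0, 1],
)

```text
clock: 6.18
position: [0.4825, 0.1576, 0.2794]
ee_rot: [-0.586, 0.586, 0.396, -0.396]
contact_force: [-0.0, -2.6, 5.5]
width: 0.011
```

```bash
python3 snap.py w4
```

```text
6.175 [0.4825 0.1576 0.2794] [ 0.1788  0.2816  1.838  -0.0009  1.0212 -1.0084] yaw 68.04853280737757 y [ 0.0009 -0.0006 -1.    ] F [-0.0361 -2.6159  5.5366] [-0.2572  0.1539 -0.0191] 0.011021772603745325
```

View pics/w4z.png

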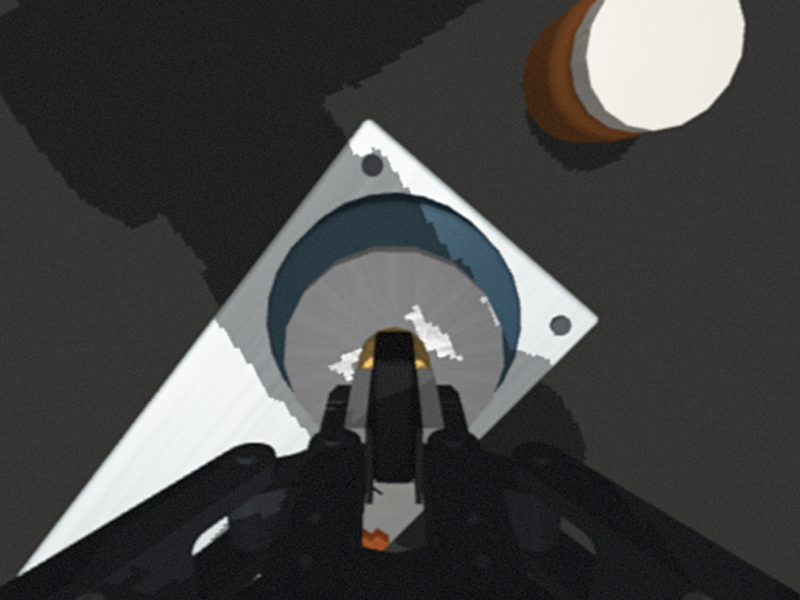

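The grip is on the bar at 11 mm opening. I'll turn it clockwise by about 40°.

Call:
arm_command(
  increments=[0, 0.1, 0, 0, 0, 0, 1, 0, 0.1, 0, 0, 0, 0, 1, 0, 0.1, 0, 0, 0, 0, 1, 0, 0.1, 0, 0, 0, 0, 1, 0, 0.1, 0, 0, 0, 0, 1, 0, 0.1, 0, 0, 0, 0, 1, 0, 0.098, 0, 0, 0, 0, 1, 0, 0, 0, 0, 0, 0, 1],
)

```text
clock: 7.22
position: [0.4822, 0.1572, 0.2794]
ee_rot: [-0.685, 0.687, 0.171, -0.171]
contact_force: [-0.8, -2.5, 6.8]
width: 0.0108
```

Call:
arm_command(
  increments=[0, 0, 0, 0, 0, 0, 0.6, 0, 0, 0, 0, 0, 0, 0.6, 0, 0, 0, 0, -4.5, 0, 0.4, 0, 0, 0, 0, -4.5, 0, 0, 0, 0, 0, 0, -3, 0, 0, 0, 0, 0, 0, 0, 0, 0],
)

```text
clock: 7.98
position: [0.4831, 0.1581, 0.401]
ee_rot: [-0.686, 0.686, 0.173, -0.169]
contact_force: [-0.0, 0.4, -0.4]
width: 0.0855
```

```bash
python3 snap.py w5
```

```text
7.975 [0.4831 0.1581 0.401 ] [ 0.1792  0.1759  1.6499  0.0002  1.3101 -0.3105] yaw 28.0546642792714 y [ 0.0056  0.0012 -1.    ] F [-0.0299  0.3579 -0.3659] [-0.0181  0.0248  0.0106] 0.08545051236671965
```

View pics/w5z.png

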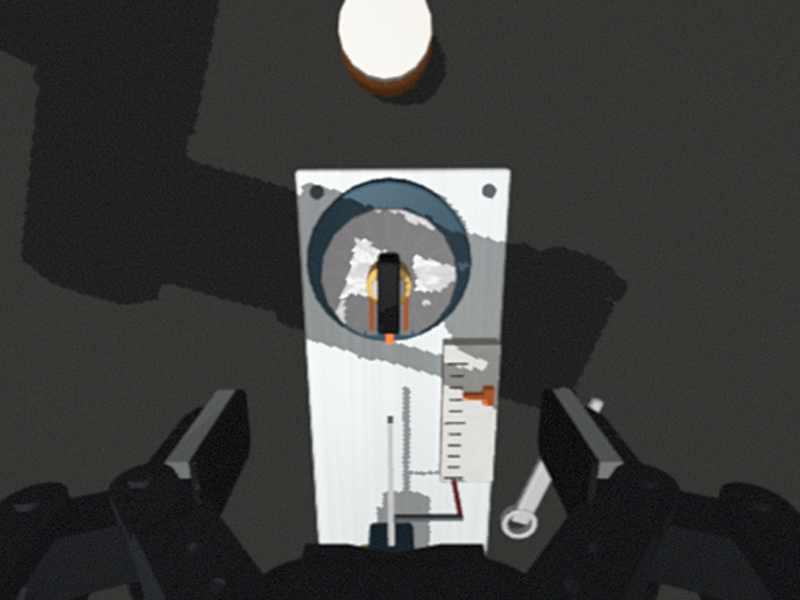

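The notch stripes (columns about 373 and 406) straddle the orange line (389) and the blade (390). Now to check the angle numerically.

```bash
python3 - <<'E'
from h import *
import pickle
np.set_printoptions(precision=4,suppress=True)
p=pickle.load(open("w5.pkl","rb"));im=cv2.imread("pics/w5.png");hsv=cv2.cvtColor(im,cv2.COLOR_BGR2HSV)
m=cv2.inRange(hsv,(3,110,80),(20,255,255)); m[:150]=0;k,l,st,c=cv2.connectedComponentsWithStats(m)
for i in range(1,k):
    if st[i][4]>8:
        pts=np.argwhere(l==i)[:,::-1].astype(np.float32); v=cv2.fitLine(pts,cv2.DIST_L2,0,.01,.01).ravel(); a=onz(p,v[2:]-8*v[:2],.08);b=onz(p,v[2:]+8*v[:2],.08)
        print(st[i],c[i],"z.08",onz(p,c[i],.08)[:2],"ang",np.degrees(np.arctan2(*(b-a)[1::-1])),"z.05",onz(p,c[i],.05)[:2],"z.036",onz(p,c[i],.036)[:2])
Z=lambda x,y:(x/1.5625,y/1.5625)
a=onz(p,Z(390,420),.08);b=onz(p,Z(391,518),.08);print("blade",a,b,np.degrees(np.arctan2(*(b-a)[1::-1])))
for e in [((296,170),(319,545)),((509,170),(487,545))]:
    a=onz(p,Z(*e[0]),.012);b=onz(p,Z(*e[1]),.012);print("board",np.degrees(np.arctan2(*(b-a)[1::-1])))
cv2.imwrite("pics/w5c.png",cv2.resize(im[110:350,190:330],None,fx=2.5,fy=2.5,interpolation=cv2.INTER_CUBIC))
E
```

```text
[236 169   6  10  30] [239.0667 173.6   ] z.08 [0.4717 0.1563] ang 108.21891043644638 z.05 [0.4743 0.1492] z.036 [0.4755 0.1459]
[256 168   7  43 137] [259.1168 187.2701] z.08 [0.4947 0.1533] ang -60.518107274675216 z.05 [0.4996 0.146 ] z.036 [0.5019 0.1425]
[236 188   6  23  62] [237.7419 197.5323] z.08 [0.4814 0.1347] ang 115.00061808652437 z.05 [0.485  0.1254] z.036 [0.4867 0.121 ]
[247 213   5   7  35] [249. 216.] z.08 [0.4999 0.123 ] ang -62.11384725533311 z.05 [0.5053 0.1124] z.036 [0.5079 0.1075]
[297 247  20  13 144] [308.0694 252.8889] z.08 [0.5717 0.1155] ang 30.083446807317987 z.05 [0.5846 0.1042] z.036 [0.5906 0.099 ]
blade [0.5277 0.0716 0.08  ] [0.5652 0.0025 0.08  ] -61.56549680631103
board -61.685869449326354
board -61.45914874977438
```

View pics/w5c.png

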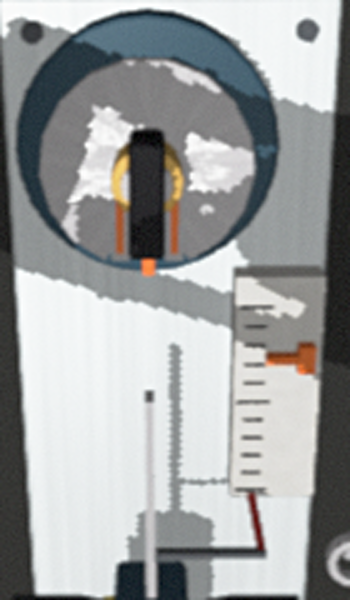

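```bash
python3 - <<'E'
from h import *
import pickle
np.set_printoptions(precision=4,suppress=True)
p=pickle.load(open("w5.pkl","rb"));im=cv2.imread("pics/w5.png").astype(int)
# per-row stripe centres from redness
r=np.clip(im[:,:,2]-im[:,:,0]-15,0,None)
L=[];Rr=[]
for y in range(192,212):
    a=r[y,233:243];b=r[y,254:264]
    if a.sum()>20 and b.sum()>20:
        L.append(((233+np.arange(10))@a/a.sum(),y));Rr.append(((254+np.arange(10))@b/b.sum(),y))
for S in(L,Rr):
    v=cv2.fitLine(np.array(S,np.float32),cv2.DIST_L2,0,.01,.01).ravel();a=onz(p,v[2:]-8*v[:2],.08);b=onz(p,v[2:]+8*v[:2],.08);d=b-a;d=d if d[1]<0 else -d
    print(len(S),v[2:],np.degrees(np.arctan2(d[1],d[0])),onz(p,v[2:],.08))
# bar side edges: dark columns
g=im.sum(2)
for y in range(170,206,5): 
    row=g[y,235:265]; dk=np.where(row<110)[0]+235; print(y,dk.min(),dk.max(),end=' | ')
mid=onz(p,((np.mean([q[0] for q in L])+np.mean([q[0] for q in Rr]))/2,np.mean([q[1] for q in L])),.08)
for c in [(0.481,.157),(.482,.157),(.4822,.1572)]: print(np.degrees(np.arctan2(mid[1]-c[1],mid[0]-c[0])))
print(mid,"line",onz(p,(249,216),.05))
E
```

```text
20 [237.5938 201.5   ] -63.945137507236936 [0.4832 0.1311 0.08  ]
20 [259.2115 201.5   ] -60.289070251843704 [0.5016 0.1408 0.08  ]
170 242 255 | 175 243 254 | 180 243 254 | 185 243 254 | 190 243 254 | 195 253 254 | 200 242 254 | 205 242 254 | -61.66161279207781
-63.81182490266226
-64.46317966868995
[0.4924 0.1359 0.08  ] line [0.5053 0.1124 0.05  ]
```

The stripes mean −62.1°, the bar −62° and the arm −61.6° to −62.3°, so the nozzle is within about 1°. On to the head.

Call:
arm_command(
  increments=[0, 0, 0, 0, 0, -5.75, 0, 0, 0, 0, 0, 0, -5.75, 0, 0, 0, 0, -0.1, 0, -5.75, 0, 0, 0, 0, -0.1, 0, -5.75, 0, 0, 0, 0, 0, 5, 0, 0, 0, 0, 0, 0, 4, 0, 0, 0, 0, 0, 0, 0, 0, 0],
)

```text
clock: 8.9
position: [0.5869, -0.046, 0.3037]
ee_rot: [0.688, -0.684, -0.168, 0.175]
contact_force: [-0.2, 1.5, -0.2]
width: 0.0855
```

```bash
python3 snap.py w6
```

```text
8.9 [ 0.5869 -0.046   0.3037] [-0.1965  0.3708  1.6256 -0.      1.1565 -0.6855] yaw 28.01992882674265 y [-0.0111  0.0022 -0.9999] F [-0.1585  1.4504 -0.2448] [ 0.0521 -0.0333 -0.0229] 0.08545789795385449
```

View pics/w6z.png

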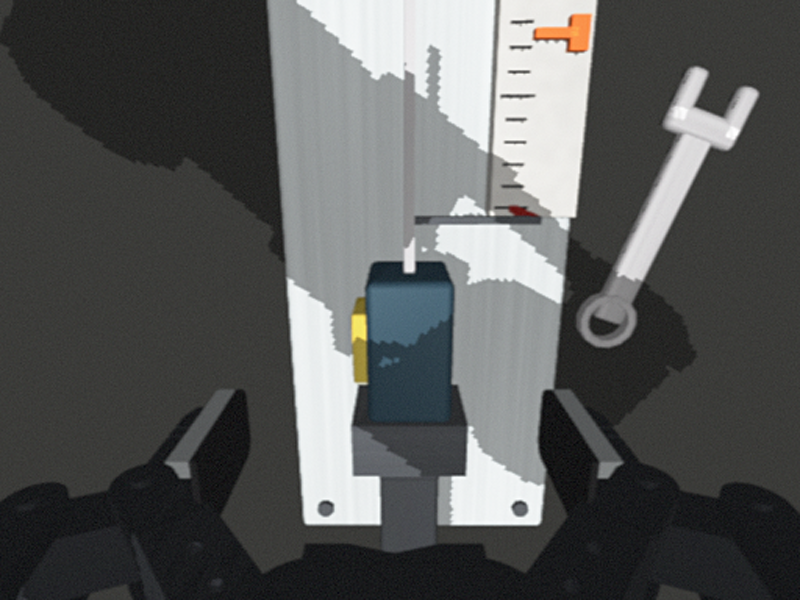

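The head is clear and lies between the fingers. The pointer foot is at about (512,207), the clip's bar at (555,33) and the head's top face spans 367–452 by 285–422. I'll compute the offsets from these.

```bash
python3 - <<'E'
from h import *
import pickle
np.set_printoptions(precision=4,suppress=True)
p=pickle.load(open("w6.pkl","rb"))
Z=lambda x,y:(x/1.5625,y/1.5625)
P=[onz(p,Z(*q),.095) for q in [(367,285),(452,285),(368,422),(450,422)]];print(np.array(P)); c=np.mean(P,0)
u=(P[0]+P[1]-P[2]-P[3])/2;print("L",np.linalg.norm(u),np.degrees(np.arctan2(u[1],u[0])),"W",np.linalg.norm(P[0]-P[1]),np.linalg.norm(P[2]-P[3]),"c",c)
s=manip.get_state();M=quat(s).as_matrix();g=s["position"]+.155*M[:,1];
print("grasp",g,"to head in tool",(c-g)@M)
a=np.radians(118.2);u=np.array([np.cos(a),np.sin(a),0]);ft=onz(p,Z(511,207),.033);cl=onz(p,Z(555,33),.036)
print(ft,cl,(cl-ft)@u,"foot from head",(ft-c)@u)
E
```

```text
[[ 0.5628 -0.0269  0.095 ]
 [ 0.5906 -0.012   0.095 ]
 [ 0.5893 -0.0778  0.095 ]
 [ 0.6185 -0.0621  0.095 ]]
L 0.057363725980764925 118.33484815128998 W 0.03153350853577158 0.03316425917649288 c [ 0.5903 -0.0447  0.095 ]
grasp [ 0.5873 -0.0459  0.1514] to head in tool [ 0.0035  0.0564 -0.0006]
[0.6101 0.0231 0.033 ] [0.587  0.0945 0.036 ] 0.07383903885789844 foot from head 0.050441198105666586
```

The head centre is at (0.5903, −0.0447) and the foot is 50.4 mm ahead of it, against 50 in the spec. Travel needed is about 74 mm. I'll descend and pinch.

Call:
arm_command(
  increments=[0, 0, 0, 0.28, 2.6, -0.05, 0, 0, 0, 0, 0, 2.5, 0, 0, 0, 0, 0, 0, 2.4, 0, 0, 0, 0, 0, 0, 0, 0, 0.5, 0, 0, 0, 0, 0, 0, 1, 0, 0, 0, 0, 0, 0, 1, 0, 0, 0, 0, 0, 0, 1, 0, 0, 0, 0, 0, 0, 1],
  grip_force=30,
)

```text
clock: 9.95
position: [0.5912, -0.0457, 0.2356]
ee_rot: [-0.685, 0.687, 0.172, -0.172]
contact_force: [-3.2, -2.6, 5.5]
width: 0.0341
```

```bash
python3 snap.py w7
```

```text
9.95 [ 0.5912 -0.0457  0.2356] [-0.1939  0.4401  1.7059 -0.0019  0.9947 -0.6835] yaw 28.111322961561285 y [ 0.0006 -0.0018 -1.    ] F [-3.2152 -2.5734  5.4742] [-0.3938  0.6541  0.1609] 0.03407800545547138
```

View pics/w7z.png

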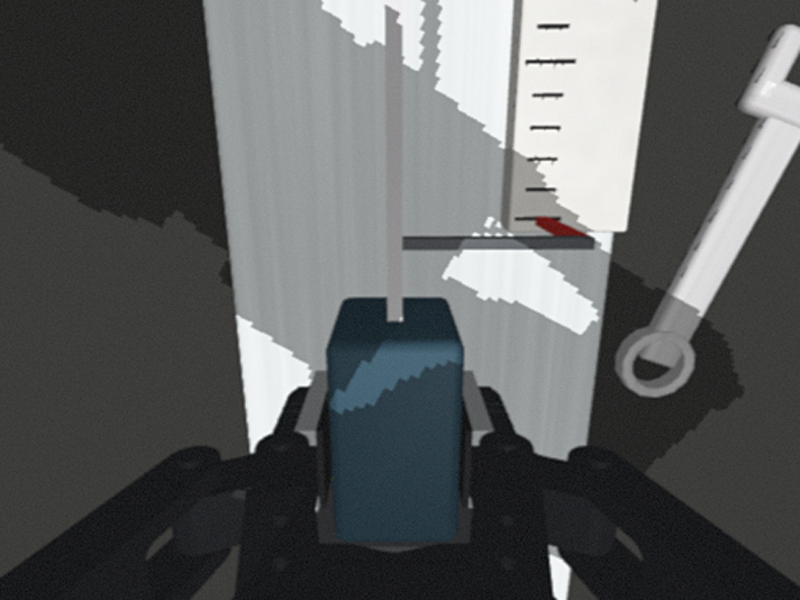

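It's pinched at 34 mm opening, so the button is fully in (35 nominal). Next I'll draw out 55 mm and check before the blade reaches the notch.

Call:
arm_command(
  increments=[0, 0, 0, 0, 0, 1, 1, 0, 0, 0, 0, 0, 1.5, 1, 0, 0, 0, 0, 0, 1.5, 1, 0, 0, 0, 0, 0, 1.5, 1, 0, 0, 0, 0, 0, 0, 1],
)

```text
clock: 10.62
position: [0.5651, 0.0029, 0.2356]
ee_rot: [-0.685, 0.687, 0.172, -0.172]
contact_force: [-2.9, -5.1, 5.6]
width: 0.0343
```

```bash
python3 snap.py w8
```

```text
10.625 [0.5651 0.0029 0.2356] [-0.117   0.4053  1.7692 -0.0035  0.9661 -0.6068] yaw 28.177340939457 y [ 0.0006 -0.0029 -1.    ] F [-2.9296 -5.0566  5.6168] [-0.8191  0.6566  0.1051] 0.03426668784258349
```

View pics/w8z.png

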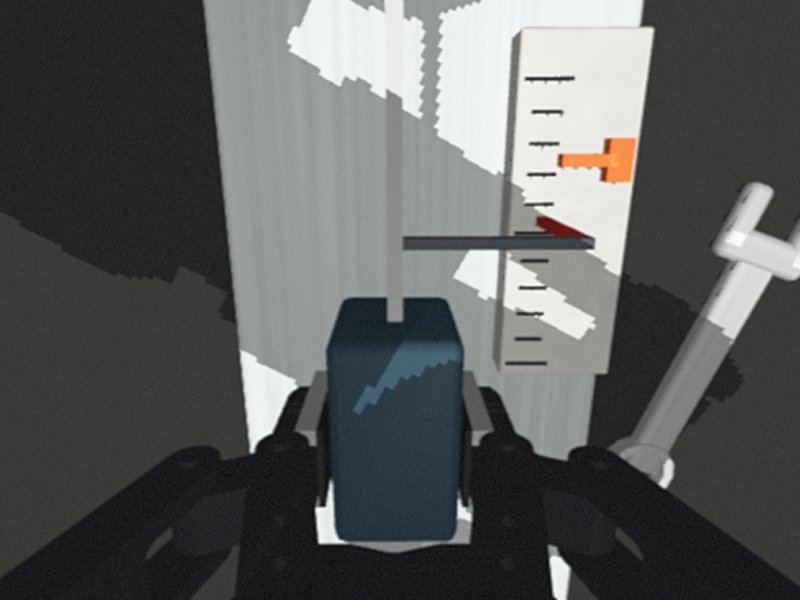

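The arm moves with the gripper, with no slip in the view. The pointer foot is at about (538,222) and the clip's bar is centred at row 160. Measuring what remains.

```bash
cat > rem.py <<'E'
from h import *
import pickle,sys
np.set_printoptions(precision=4,suppress=True)
n=sys.argv[1];p=pickle.load(open(n+".pkl","rb"));im=cv2.imread(f"pics/{n}.png");hsv=cv2.cvtColor(im,cv2.COLOR_BGR2HSV)
a=np.radians(118.2);u=np.array([np.cos(a),np.sin(a),0]);v=np.array([-u[1],u[0],0])
m=cv2.inRange(hsv,(0,120,50),(3,255,255))|cv2.inRange(hsv,(170,120,50),(180,255,255)); red=np.argwhere(m[:200,320:400])[:,::-1]+[320,0]
le=red[red[:,0]<=red[:,0].min()+1]; foot=(le[:,0].min(),le[:,1].mean()); print("foot px",foot,le.tolist())
m=cv2.inRange(hsv,(5,130,150),(20,255,255)); o=np.argwhere(m[:,330:420])[:,::-1]+[330,0]
x0=o[:,0].min(); b=o[(o[:,0]>x0+2)&(o[:,0]<x0+24)]
print("clip cols",x0,o[:,0].max())
bx=o[:,0].min()+10; col=o[np.abs(o[:,0]-bx)<=4]; rows=col[:,1]; print("bar rows",rows.min(),rows.max())
cl=onz(p,(bx,rows.mean()),.0355)
for z in(.033,.035,.037):
    F=onz(p,foot,z); print(z,"rem",(cl-F)@u,"lat",(cl-F)@v)
i=lambda q:q
cv2.imwrite(f"pics/{n}c.png",cv2.resize(im[60:180,310:420],None,fx=5,fy=5,interpolation=cv2.INTER_CUBIC))
E
python3 rem.py w8
```

```text
foot px (np.int64(344), np.float64(141.27272727272728)) [[344, 139], [345, 139], [344, 140], [345, 140], [344, 141], [345, 141], [344, 142], [345, 142], [344, 143], [345, 143], [345, 144]]
clip cols 359 406
bar rows 99 106
0.033 rem 0.020223702372817925 lat -0.010336701444598395
0.035 rem 0.019931385982538758 lat -0.010912607716458708
0.037 rem 0.019639069592259605 lat -0.011488513988319028
```

View pics/w8c.png

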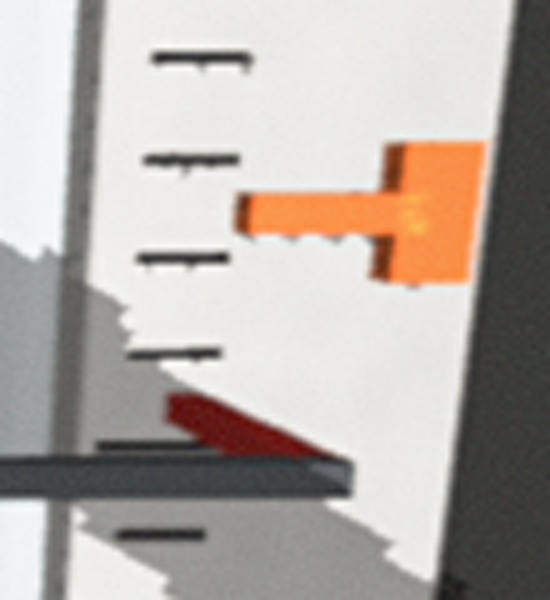

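The end face of the red foot is at about row 141 and the clip bar at rows 99–106, which leaves about 20 mm. I'll go 18 mm and remeasure at close range.

Call:
arm_command(
  increments=[0, 0, 0, 0, 0, 0.6, 1, 0, 0, 0, 0, 0, 0.6, 1, 0, 0, 0, 0, 0, 0.6, 1, 0, 0, 0, 0, 0, 0, 1, 0, 0, 0, 0, 0, 0, 1],
)

```text
clock: 11.3
position: [0.5569, 0.018, 0.2356]
ee_rot: [-0.685, 0.687, 0.172, -0.172]
contact_force: [-3.4, -5.4, 6.8]
width: 0.0343
```

```bash
python3 snap.py w9; python3 rem.py w9
```

```text
11.3 [0.5569 0.018  0.2356] [-0.0914  0.3955  1.7866 -0.004   0.9585 -0.5802] yaw 28.138315141788883 y [ 0.0007 -0.0033 -1.    ] F [-3.3636 -5.3956  6.8298] [-0.8418  0.7317  0.129 ] 0.03434326547790452
foot px (np.int64(343), np.float64(141.33333333333334)) [[344, 139], [344, 140], [344, 141], [344, 142], [343, 143], [344, 143]]
clip cols 356 401
bar rows 132 139
0.033 rem 0.003417432334665588 lat -0.011135667714083884
0.035 rem 0.0031237126361679636 lat -0.011704717610085312
0.037 rem 0.0028299929376702864 lat -0.012273767506086839
```

View pics/w9z.png

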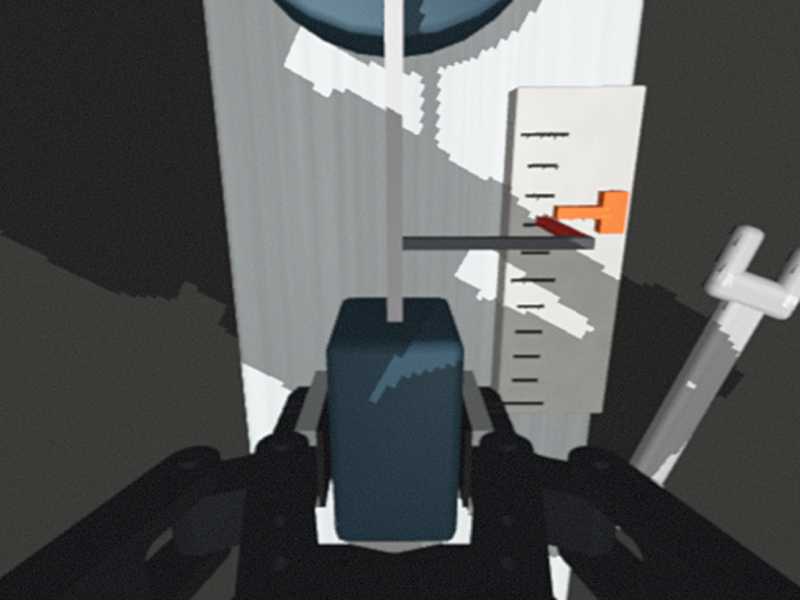

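View pics/w9c.png

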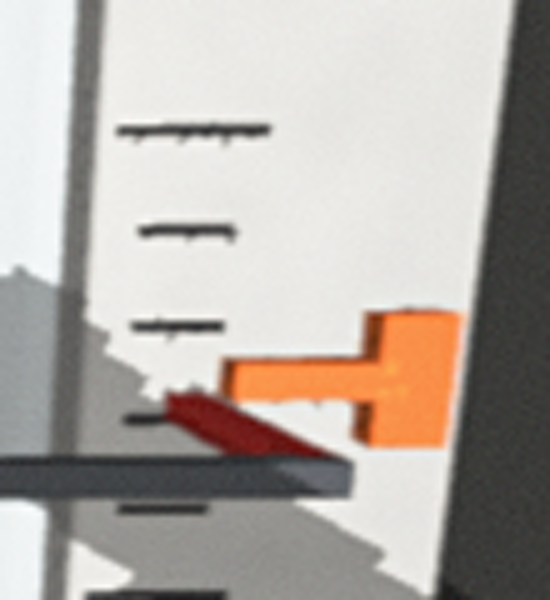

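The pointer foot is at row 141.3 and the clip bar's centre at row 135.5, leaving about 3.1 mm. The blade is over the socket.

Call:
arm_command(
  increments=[0, 0, 0, 0, 0, 0.16, 1, 0, 0, 0, 0, 0, 0.15, 1, 0, 0, 0, 0, 0, 0, 1, 0, 0, 0, 0, 0, 0, 1],
)

```text
clock: 11.85
position: [0.5556, 0.0205, 0.2356]
ee_rot: [-0.684, 0.687, 0.172, -0.172]
contact_force: [-3.4, -7.4, 6.9]
width: 0.0343
```

```bash
python3 snap.py w10; python3 rem.py w10; python3 - <<'E'
from h import *
import pickle
for n in("top","side"):
    p=vision.camera_params(n);im=vision.get_image(n);cv2.imwrite(f"pics/{n}10.png",im[:,:,::-1])
    c=(slice(130,290),slice(150,370)) if n=="top" else (slice(135,305),slice(190,340))
    cv2.imwrite(f"pics/{n}10z.png",cv2.resize(im[c][:,:,::-1],None,fx=3.5,fy=3.5,interpolation=cv2.INTER_CUBIC))
E
```

```text
11.85 [0.5556 0.0205 0.2356] [-0.087   0.394   1.7894 -0.0046  0.9569 -0.5755] yaw 28.14156795321415 y [ 0.001  -0.0039 -1.    ] F [-3.3649 -7.4098  6.9318] [-1.0109  0.7597  0.1288] 0.034258137984263096
foot px (np.int64(344), np.float64(141.27272727272728)) [[344, 139], [345, 139], [344, 140], [345, 140], [344, 141], [345, 141], [344, 142], [345, 142], [344, 143], [345, 143], [345, 144]]
clip cols 356 401
bar rows 137 145
0.033 rem 0.0006977753747029187 lat -0.010884884872881435
0.035 rem 0.0004031813692573291 lat -0.011460225672718063
0.037 rem 0.00010858736381172723 lat -0.012035566472554682
```

View pics/w10c.png

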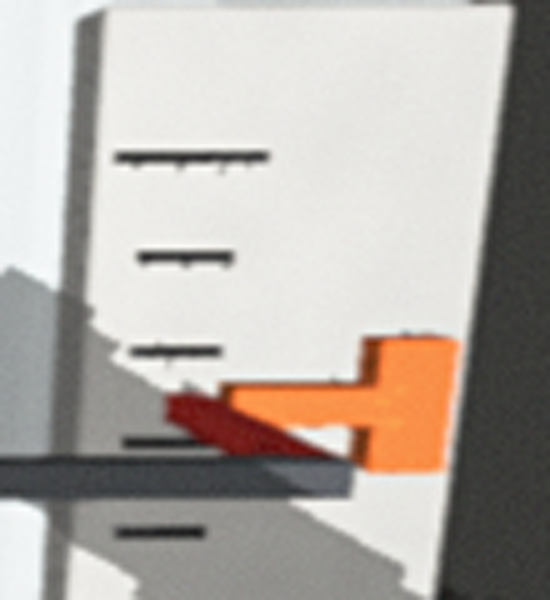

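View pics/side10z.png

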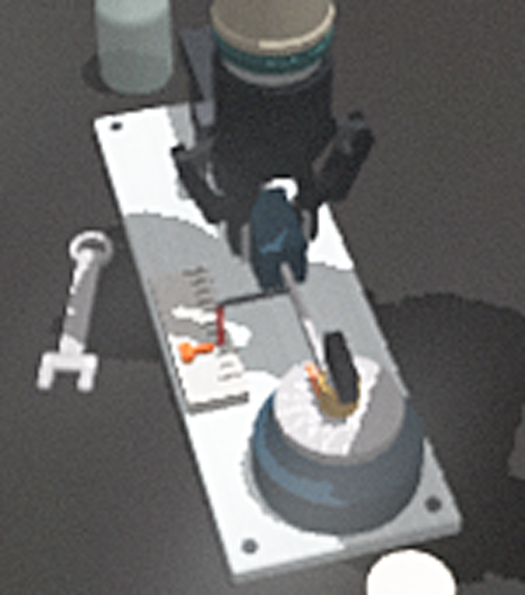

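View pics/top10z.png

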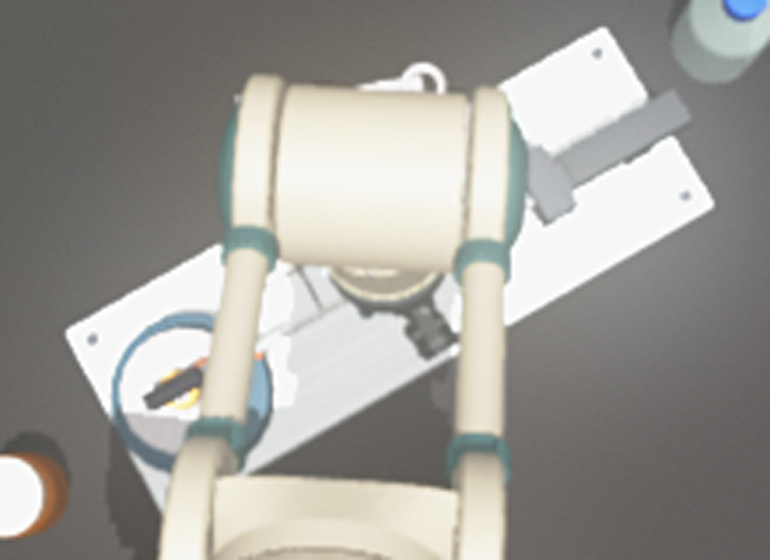

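The wrist close-up puts the foot (344,141.3) level with the clip bar (row 141), 0.1 to 0.7 mm short. The side view shows the blade in the notch, with the foot at about (221,345) and the clip at (198,350). As a cross-check I'll measure that pair from the side camera.

```bash
python3 - <<'E'
from h import *
np.set_printoptions(precision=4,suppress=True)
p=vision.camera_params("side");im=cv2.imread("pics/side10.png")
a=np.radians(118.2);u=np.array([np.cos(a),np.sin(a),0]);v=np.array([-u[1],u[0],0])
hsv=cv2.cvtColor(im,cv2.COLOR_BGR2HSV)
m=cv2.inRange(hsv,(5,130,120),(20,255,255));m[:225]=0;m[245:]=0;m[:,:235]=0;m[:,260:]=0
o=np.argwhere(m)[:,::-1];print(o.min(0),o.max(0))
for x in range(o[:,0].min(),o[:,0].max()+1): print(x,o[o[:,0]==x][:,1].tolist(),end=" ")
m=cv2.inRange(hsv,(0,110,50),(4,255,255))|cv2.inRange(hsv,(170,110,50),(180,255,255));r=np.argwhere(m[215:240,245:262])[:,::-1]+[245,215];print("\nred",r.tolist())
S=lambda x,y:(x/3.5+190-.36,y/3.5+135-.36)
for f_,z in [((221,345),.033),((221,345),.035)]:
    F=onz(p,S(*f_),z)
    for c in [(205,349),(210,348)]:
        C=onz(p,S(*c),.036); print((C-F)@u,(C-F)@v)
cv2.imwrite("pics/side10c.png",cv2.resize(im[205:260,230:275],None,fx=10,fy=10,interpolation=cv2.INTER_CUBIC))
E
```

```text
[241 233] [250 237]
241 [234] 242 [233, 234, 235, 236, 237] 243 [233, 234, 235, 236, 237] 244 [234, 235, 236, 237] 245 [234, 235, 236] 246 [234, 235] 247 [234, 235] 248 [233, 234, 235] 249 [233, 234] 250 [233, 234] 
red [[252, 223], [252, 224], [253, 224], [252, 225], [252, 226], [252, 227], [252, 228], [252, 229], [253, 229], [252, 230], [253, 230], [253, 231], [252, 232], [253, 232]]
0.0032295067181875334 -0.011860474029229066
0.003242645411809413 -0.008395125911492716
0.0015119835937259976 -0.011470958760466034
0.0015251222873478775 -0.008005610642729684
```

View pics/side10c.png

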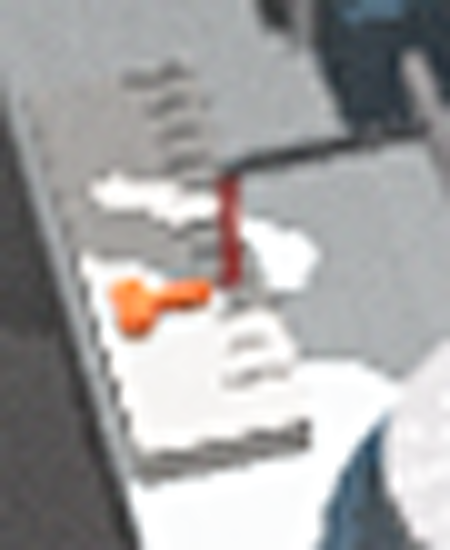

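The side view agrees to within about 1 mm: extending the clip bar to the pointer's column gives crop row 287, against 285 for the foot. The opening is still 34 mm and the force is small, so I'll hand it in as it stands.

```bash
python3 - <<'E'
from rig import manip, ticket
s=manip.get_state();print(s["clock"],s["position"],s["width"],s["contact_force"],abs(s["qd"]).max())
print(ticket.sign_off())
E
```

```text
12.0 [0.55565222 0.0204591  0.23562631] 0.03417656273975868 [-2.33312072 -6.8382636   7.05095819] 0.0018094783439246503
the job is handed in; nothing more can be done
None
```

The job is done and handed in at 12.0 s. The nozzle is turned to the line, and the arm is drawn out to the clip and held there with the button squeezed.

- **Nozzle:** I turned it about 40° clockwise by its wing grip. The notch stripes and the bar then measured about −62°, against −61.6° to −62.3° for the gauge arm. The last side view shows the blade in the notch.
- **First grip:** The first grip on the bar stopped at 21 mm with a push upward, probably on the brass collar. I raised the gripper 7 mm and gripped again, with the bar held at 11 mm.
- **Gauge arm:** I pinched the head to a 34 mm opening, so the button is fully in, and drew it out about 75 mm.
- **Pointer against clip:** The wrist camera puts the pointer 0.1 to 0.7 mm short of the clip. The side view puts it within about 1 mm, though one rougher reading of that picture gave 1.5 to 3 mm short. Two estimates made before drawing out gave 74 mm of travel, about 1 mm less than I used.
- **Final state:** The arm was at rest with contact forces under 11 N. The spanner, bottle and jar were not touched.

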